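Air a pot at the fume hood and hold its spring damper open at the mark

ROBOT

A 6-joint arm with a two-finger parallel gripper is mounted at the origin on the work surface. World frame = base frame: x ahead of the robot, y to its left, z up, the work surface at z = 0. Lengths are in m, angles in degrees, forces in N, time in s.
With the tool pointing down it reaches from about 0.25 to 0.725 m from the base axis. Payload 9.7 kg.
Tool frame: the origin (TCP) lies between the finger pads; the fingertips stand 11 mm ahead of it and the grasp point (between the pads) lies 8 mm behind it; y points along the fingers, x is the direction in which the jaws open and shut, and the axes are right-handed (so a half turn about y gives the same grasp; the last joint's range is limited). The gripper opens to 85 mm and grips with 20 to 120 N. Pads are 22 mm wide; open, the fingers measure 114 mm over their backs; the gripper's body (76 mm by 85 mm) begins 54 mm behind the grasp point. The pads swing forward as they close: fully open they stand 13 mm farther back than shut.
Start: joints at [-74.886, 4.979, 10.078, 95.1, 0, 90], TCP at [0.143, -0.531, 0.206] pointing down, gripper open.
Joint ranges: [-179.16, 179.16], [-48.56, 103.87], [-65.8, 70.77], [-126.05, 130.52], [-82.76, 87.17], [-180, 180]. Speed limits (degrees/s): [127.2, 127.2, 147.25, 180, 180, 180].

INTERFACE

Orientations are given as [roll, pitch, yaw] about the fixed x, y, z axes, in that order (R = Rz(yaw) Ry(pitch) Rx(roll)).
In Python, from workcell import bot, vision gives the robot as it stands. The module is installed in compiled form; this text tells all that it offers.
- The arm moves only by the shell command python3 -m crank 'ROWS' [OPENING] [FORCE]. ROWS is text: rows parted by semicolons, each of 6 numbers parted by spaces: the shift along the tool's x, y, z in m, then the turn, a rotation vector about the tool's x, y, z in rad. A call has 1 to 8 rows; each row is the pose to reach, as a shift and turn from the pose commanded when the call began, along the tool's axes at that moment; what a row does not reach only later rows make up. A row lasts 1/10 s, in which the tool goes at most 50 mm and 8.59 degrees, less where a joint would pass 70% of its speed; a pose out of reach is approached as far as the arm can. A call with a gripper value outside its range is refused whole. OPENING is the gripper's target within -1 to 1 (shut at 1, half-way at 0, fully open at -1), set as the call begins (- or left out, the last holds). The fingers move at their own pace and stop on an object; FORCE is the grip in N (left out, the last holds). Time passes only in rows, so rows that repeat a pose let the fingers close. It gives the time, the measured TCP pose, the force and the opening at its end, in the units of the state.
- bot.get_obs(): the state, without advancing time (a new reading comes with each control period).
- vision.camera(name): name is "scene" or "top" or "wrist"; returns the picture (480x640x3 uint8, red, green, blue); there is no depth.
- vision.get_calibration(name): a dict with "fx", "fy", "cx", "cy" (pixels), "distortion" ([k1, k2, p1, p2, k3] as OpenCV has them; the pictures are not rectified), "rvec" (rotation vector, rad) and "tvec" (3), from world to camera coordinates, as OpenCV has them. Camera axes: x right, y down, z forward; pixel columns grow to the right and rows downward; lengths in m; the calibration is good to about 2 mm. A picture is of the moment at which its call begins: read the wrist's pose just before it. get_calibration takes no time and is no camera call; for the wrist camera it gives the pose at the moment of the call.
- bot.job_done(): hands the job in, once; it reports no verdict.
The state is a dict: "time": time; "q": joint angles; "qd": joint speeds; "joint_efforts": joint torques, N m; "ee_pos": TCP position; "tcp_rot": TCP orientation; "wrist_force": force on the tool from outside, world axes, zero at the start; "torque": the same for the moment, N m; "opening": finger opening in m.
Only numpy, scipy, OpenCV 4.12 (cv2) and the standard library are available. Lean on these libraries where they do the work, as an engineer would, in place of code of your own. Each camera call takes 0.05 s, during which the arm holds its last target. There are 200 camera calls.

TASK

Stand the rinsed copper pot upright and wholly on the round tray in front of the fume hood, setting it down rather than dropping it and never tipping it over. Then pull the hood's spring-return damper out by its orange handle until the black pointer is over the red mark on the white scale, and finish while still holding the handle there, since the damper springs shut if you let go. Leave the other pots, the tools and the horseshoe where they are.

Things in the scene. Friction and masses are not known exactly. Their poses are not given: they have to be found in the camera images.
- copper_pot: The wanted pot: small open copper-coloured cup, 50 mm outer diameter (48 at the foot), 85 mm tall, wall 3 mm, 0.11 to 0.22 kg, no handle. Origin at the centre of its underside, z up its axis.
- blue_pot: A blue glazed pot of the same size and shape; leave it alone. Origin at the centre of its underside.
- white_pot: A white glazed pot of the same size and shape; leave it alone. Origin at the centre of its underside.
- station: Fume station fixed on the bench, place and yaw vary: dark base plate 310 x 340 x 12 mm with the round tray, a green hood (x 60 to 150, y 15 to 155, top at 130 mm in this frame) behind the tray and a grey damper housing (x 35 to 155, y -105 to -65, top 130 mm). Origin on the bench near the plate's middle; z up, x from the tray to the hood (away from the open front), y from damper to tray.
- tray (a point): Centre of the top of the round aluminium tray, 120 mm in diameter, its top 30 mm above the bench; axes as the station's. The hood's front face is 95 mm beyond it in x; the tray is 170 mm from the handle in y.
- handle (a point): Orange upright plate at the front of the damper blade: 14 mm thick in x, 50 wide in y, 55 tall. This point: the centre of its underside, 80 mm above the bench; axes as the station's. Shut, it stands 58 mm clear in front of the housing. The 6 mm blade runs below and behind it (+x), its top level with this point. Pull it straight along the station's -x.
- damper (a joint): How far the damper blade is pulled out, m: 0 shut, 0.10 fully out (stop). The handle and pointer move with it along the station's -x. A spring pulls it shut: about 4.4 N at 0 rising 1.1 N per 10 mm (about 11 N at 0.06), a little friction. It starts shut.
- pointer (a point): Black pointer bar fixed to the damper blade, 4 mm wide in x, sticking out sideways to -y over the white scale; this point is on it above the middle of the scale, 59 mm above the bench, directly at the handle's x in the station frame (55 mm from it in -y).
- mark (a point): Top centre of the red mark, a band 14 mm wide in x on the white scale rail (24 mm wide, top 50 mm above the bench) along the damper's -y side; 53 mm above the bench; axes as the station's. It lies 40 to 75 mm to -x of the pointer of the shut damper; varies from run to run, stays put in a run.
- hammer: Hammer 300 mm long lying on the bench to the right; leave it alone. Origin near its middle.
- brush: Wooden brush lying on the bench to the left; leave it alone. Origin near its middle.
- horseshoe: Dark steel horseshoe about 130 x 125 mm, 12 mm thick, lying on the bench to the right; leave it alone. Origin at its middle.
Not all that is in view belongs to the job. What is shaped like the copper_pot but purple is not meant.

How it is judged (in metres and radians):
On the way, in this order (a step that is already met when the one before it is completed fails the run):
1. the copper pot stands upright, wholly on the tray, let go, with the damper still shut (horizontal distance between copper_pot and tray below 0.035 m and z of copper_pot in the frame of tray between -0.005 and 0.006 m and angle between copper_pot's own z axis and vertical below 0.1 rad and linear speed of copper_pot below 0.03 m/s and contact force between the fingers and copper_pot below 0.1 N and value of joint damper below 0.012 m), for 0.3 s.
2. the damper is held by its handle with the pointer over the red mark (x of pointer in the frame of mark between -0.007 and 0.007 m and contact force between the fingers and station above 2 N), for 0.5 s.
At the end, for the whole second after the job is handed in: Ends holding: the fingers press on the handle with over 2 N, the damper is still, the pointer within 7 mm of the middle of the red mark. The copper pot stands still and untouched on the tray, its axis within 35 mm of the tray's centre, tilted under 0.1 rad (all of step 2 and horizontal distance between copper_pot and tray below 0.035 m and z of copper_pot in the frame of tray between -0.005 and 0.006 m and angle between copper_pot's own z axis and vertical below 0.1 rad and linear speed of copper_pot below 0.03 m/s and contact force between the fingers and copper_pot below 0.1 N and velocity of joint damper between -0.01 and 0.01 m/s); the arm keeps its last pose, push and grip.
It fails at once if the copper pot is tipped by more than 0.6 rad (angle between copper_pot's own z axis and vertical above 0.6 rad).
It fails at once if the copper pot is let go more than 20 mm above the tray (z of copper_pot in the frame of tray above 0.02 m and contact force between anything else and copper_pot below 0.01 N).
It fails at once if another pot, the hammer, the brush or the horseshoe is moved by more than 30 mm (distance of any of blue_pot, white_pot, hammer, brush, horseshoe from where it was at the start of the episode above 0.03 m).
It also fails if it takes over 58 s, if anything falls off the work surface, if the arm or the gripper's body presses on something with over 40 N, if the wrist force passes 120 N, or if a joint passes its speed limit or range.

## Working session

There is one attempt and no reset: what is moved stays moved. The work goes in short steps, Python scripts to look and compute and a shell command to move; the robot and the scene stay as the last step left them, time stands still between calls to the robot, and variables do not carry over. Pictures are saved under pics/ and viewed, about 8 in all and at most 12, crops included, and the job is handed in when it is done.

```bash
mkdir -p pics; python3 - <<'E'
from workcell import bot, vision
import cv2
o=bot.get_obs(); print(o)
for n in("top","scene"):
    im=vision.camera(n); cv2.imwrite(f"pics/{n}0.png",im[:,:,::-1]); print(n,vision.get_calibration(n))
E
```

```text
{'time': 0.0, 'q': array([-7.48834853e+01,  5.01134382e+00,  1.00333986e+01,  9.50986279e+01,
       -1.54515584e-03,  9.00008751e+01]), 'qd': array([ 0.10210614, -0.00326266,  0.09175808, -0.01779102, -0.03126012,
        0.01249056]), 'joint_efforts': array([ 1.48746716e-03, -5.20401835e+01,  4.64788413e+01,  1.71105325e-02,
        2.27067871e-04,  4.96515895e-06]), 'ee_pos': array([ 0.14335388, -0.53071701,  0.20487129]), 'tcp_rot': array([-9.00015463e+01,  7.65731027e-02, -7.48843604e+01]), 'wrist_force': array([0.0499653 , 0.66673095, 0.37833777]), 'torque': array([-0.00372712,  0.03689677, -0.01098218]), 'opening': 0.08565669880776436}
top {'fx': 433.9933628838534, 'fy': 433.9933628838534, 'cx': 322.5212431294449, 'cy': 242.33867927970846, 'distortion': array([-0.00776552,  0.        ,  0.        ,  0.        ,  0.        ]), 'rvec': array([ 2.13551457, -2.15221715,  0.16399165]), 'tvec': array([-0.03030959,  0.54980553,  1.13205893])}
scene {'fx': 571.9347332058326, 'fy': 571.9347332058326, 'cx': 327.4582150622097, 'cy': 249.1684938137578, 'distortion': array([-0.08444352,  0.        ,  0.        ,  0.        ,  0.        ]), 'rvec': array([ 1.40312149,  2.00804955, -0.94446896]), 'tvec': array([ 0.19207253, -0.25769158,  1.93897453])}
```

View pics/top0.png

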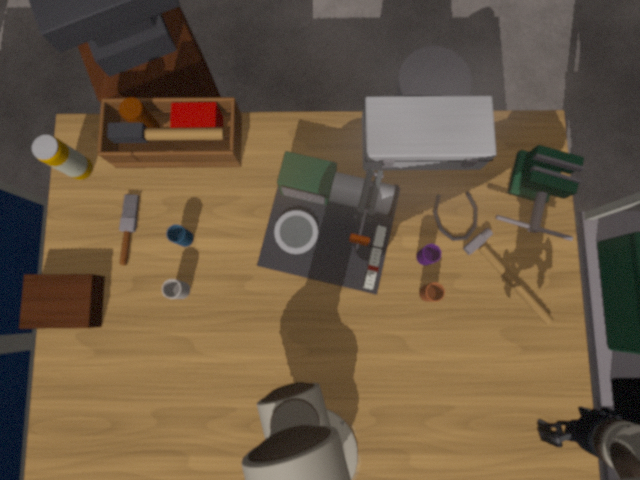

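View pics/scene0.png

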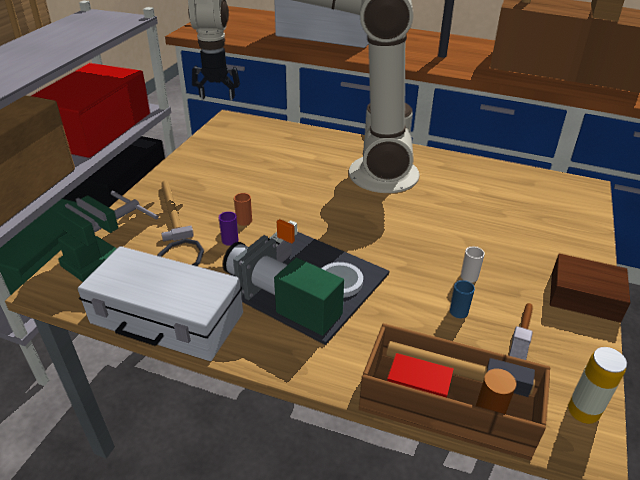

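Top view:
- Candidates for the pot are the copper cup (431,292), the purple cup (428,254), and the orange-brown cylinder in the box (131,110).
- I choose (431,292), because it is a small open copper cup on the bench.
- The tray is at about (296,232), the orange handle at (360,239), and the red mark at (373,267).

A close crop will check this.

```bash
cat > h.py <<'E'
import numpy as np, cv2
from workcell import bot, vision
def toplane(c,uv,z):
    K=np.array([[c['fx'],0,c['cx']],[0,c['fy'],c['cy']],[0,0,1]])
    p=cv2.undistortPoints(np.array(uv,float).reshape(-1,1,2),K,c['distortion'])[:,0]
    R=cv2.Rodrigues(c['rvec'])[0]; C=-R.T@c['tvec']
    d=np.c_[p,np.ones(len(p))]@R
    return C+d*((z-C[2])/d[:,2])[:,None]
def proj(c,P):
    K=np.array([[c['fx'],0,c['cx']],[0,c['fy'],c['cy']],[0,0,1]])
    return cv2.projectPoints(np.array(P,float).reshape(-1,1,3),c['rvec'],c['tvec'],K,c['distortion'])[0][:,0]
E
python3 - <<'E'
from h import *
a=cv2.imread("pics/top0.png")[140:310,250:460]
b=cv2.imread("pics/scene0.png")[180:350,190:400]
cv2.imwrite("pics/crop1.png",cv2.resize(a,None,fx=3.5,fy=3.5,interpolation=cv2.INTER_CUBIC))
E
```

```text
(no output)
```

View pics/crop1.png

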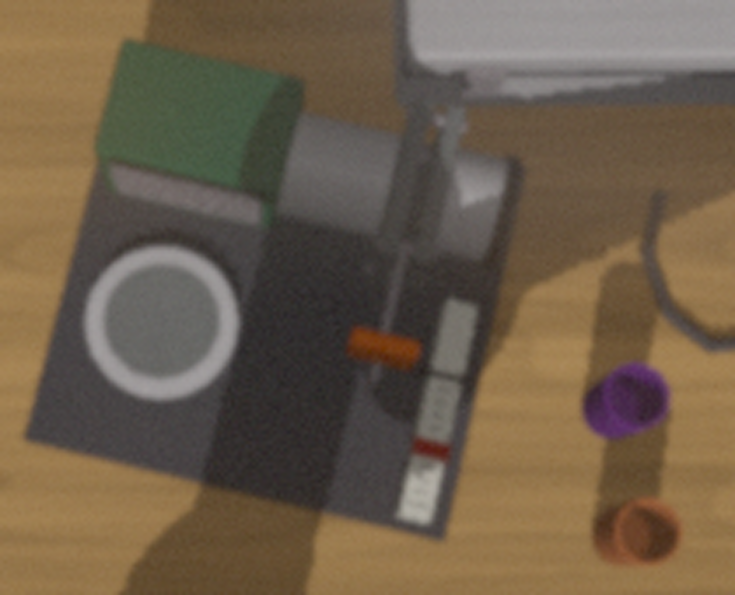

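The crop shows the open copper cup with its rim centred at crop (645,531). The tray centre is (162,322), the handle top (385,348), the red mark (431,449), and the black pointer about (445,376).

```bash
python3 - <<'E'
from h import *
c=vision.get_calibration("top")
def w(u,v,z): return toplane(c,[(u/3.5+250,v/3.5+140)],z)[0]
for n,u,v,z in [("pot",645,531,.085),("purple",639,398,.085),("tray",162,322,.03),("hand",385,348,.135),("mark",431,449,.053),("ptr",445,376,.059),("c1",26,436,.012),("c2",444,538,.012),("c3",520,158,.012)]:
    print(n,w(u,v,z).round(4))
a=w(26,436,.012)-w(444,538,.012); b=w(520,158,.012)-w(444,538,.012)
print(np.linalg.norm(a),np.degrees(np.arctan2(a[1],a[0]))-90,np.linalg.norm(b),np.degrees(np.arctan2(b[1],b[0])))
o=bot.get_obs(); print(cv2.Rodrigues(vision.get_calibration("wrist")['rvec'])[0].round(3), vision.get_calibration("wrist")['tvec'])
E
```

```text
pot [ 0.4128 -0.3197  0.085 ]
purple [ 0.5109 -0.3198  0.085 ]
tray [0.5805 0.0371 0.03  ]
hand [ 0.542  -0.1277  0.135 ]
mark [ 0.4771 -0.1684  0.053 ]
ptr [ 0.5321 -0.1797  0.059 ]
c1 [0.4935 0.1449 0.012 ]
c2 [ 0.4113 -0.1816  0.012 ]
c3 [ 0.7162 -0.2513  0.012 ]
0.33674978225669977 -14.137092858158951 0.31275809602042554 -12.871527277103208
[[ 0.261 -0.965 -0.001]
 [-0.931 -0.252  0.263]
 [-0.254 -0.068 -0.965]] [-0.54878405 -0.03405095  0.37839803]
```

```bash
python3 -m crank '-0.017 0 0.04 0 0 0;-0.033 0 0.08 0 0 0;-0.05 0 0.12 0 0 0;-0.067 0 0.16 0 0 0;-0.083 0 0.2 0 0 0;-0.1 0 0.24 0 0 0;-0.117 0 0.28 0 0 0;-0.133 0 0.316 0 0 0' -1 30
python3 -m crank '0 0 0 0 0 0;0 0 0 0 0 0;0 0 0 0 0 0'
python3 - <<'E'
from h import *
c=vision.get_calibration("wrist"); im=vision.camera("wrist"); cv2.imwrite("pics/w1.png",im[:,:,::-1])
R=cv2.Rodrigues(c['rvec'])[0]; print(-R.T@c['tvec'],R.round(3)); np.save("w1.npy",c,allow_pickle=True)
print(proj(c,[[.4128,-.3197,.085]]), bot.get_obs()['ee_pos'])
E
```

```text
time: 0.9
ee_pos: [0.4151, -0.3186, 0.2052]
tcp_rot: [-90.0, 0.0, -74.9]
wrist_force: [0.6, 0.5, -0.3]
opening: 0.0851
time: 1.2
ee_pos: [0.4133, -0.3206, 0.2054]
tcp_rot: [-90.0, 0.0, -74.9]
wrist_force: [-0.5, -0.4, -0.7]
opening: 0.0855
[ 0.47759004 -0.30242348  0.37383562] [[ 0.26  -0.966 -0.   ]
 [-0.931 -0.251  0.264]
 [-0.255 -0.069 -0.965]]
[[327.25358671 233.27641727]] [ 0.41310682 -0.32078546  0.20552534]
```

View pics/w1.png

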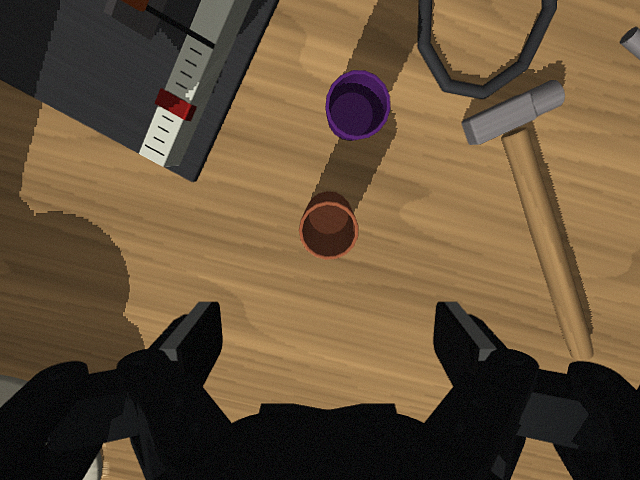

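The wrist view shows the copper rim centred near (329,230), against a prediction of (327,233). The purple cup is at (358,104), the red mark at (175,104), and the black pointer ends near (213,46).

```bash
python3 - <<'E'
from h import *
c=np.load("w1.npy",allow_pickle=True).item()
im=cv2.imread("pics/w1.png")
hsv=cv2.cvtColor(im,cv2.COLOR_BGR2HSV)
p=toplane(c,[(329,230.5)],.085)[0]; print("pot",p, toplane(c,[(300,230),(358,230)],.085))
m=toplane(c,[(164,92),(196,105)],.0535); print("mark back corners",m)
m=toplane(c,[(155,107),(186,121)],.0535); print("mark front edge",m)
print("ptr",toplane(c,[(205,43)],.059))
o=bot.get_obs(); d=p-o['ee_pos']; 
from scipy.spatial.transform import Rotation as Ro
print(Ro.from_euler('xyz',o['tcp_rot'],degrees=True).inv().apply(d))
E
```

```text
pot [ 0.41546106 -0.32048483  0.085     ] [[ 0.40960574 -0.29713053  0.085     ]
 [ 0.42213921 -0.34361646  0.085     ]]
mark back corners [[ 0.48741661 -0.15794697  0.0535    ]
 [ 0.48418832 -0.18570488  0.0535    ]]
mark front edge [[ 0.47370035 -0.15229435  0.0535    ]
 [ 0.46930899 -0.17960351  0.0535    ]]
ptr [[ 0.53185241 -0.18671733  0.059     ]]
[0.0003267  0.12052471 0.00238256]
```

```bash
python3 -m crank '0 0.02 0.002 0 0 0;0 0.045 0.002 0 0 0;0 0.07 0.002 0 0 0;0 0.095 0.002 0 0 0;0 0.12 0.002 0 0 0;0 0.14 0.002 0 0 0;0 0.155 0.002 0 0 0;0 0.155 0.002 0 0 0' -1 30
python3 -m crank '0 0 0 0 0 0;0 0 0 0 0 0;0 0 0 0 0 0;0 0 0 0 0 0;0 0 0 0 0 0;0 0 0 0 0 0;0 0 0 0 0 0;0 0 0 0 0 0' 1 30
```

```text
time: 2.05
ee_pos: [0.4142, -0.3196, 0.0487]
tcp_rot: [-90.1, 0.1, -75.0]
wrist_force: [-0.4, 0.3, -0.8]
opening: 0.0858
time: 2.85
ee_pos: [0.4164, -0.3203, 0.0523]
tcp_rot: [-89.9, -0.1, -74.9]
wrist_force: [-1.2, -0.2, 5.6]
opening: 0.0476
```

```bash
python3 -m crank '0 -0.01 0 0 0 0;0 -0.03 0 0 0 0;0 -0.055 0 0 0 0;0 -0.08 0 0 0 0;0 -0.105 0 0 0 0;0 -0.13 0 0 0 0;0 -0.15 0 0 0 0;0 -0.16 0 0 0 0'
python3 -m crank '0 0 0 0 0 0;0 0 0 0 0 0;0 0 0 0 0 0'
python3 - <<'E'
from h import *
from scipy.spatial.transform import Rotation as Ro
o=bot.get_obs(); r=Ro.from_euler('xyz',o['tcp_rot'],degrees=True)
print(r.inv().apply(np.array([.5805,.0371,o['ee_pos'][2]])-o['ee_pos']),o['ee_pos'],o['opening'])
im=vision.camera("wrist"); cv2.imwrite("pics/w2.png",im[:,:,::-1])
c=vision.get_calibration("top"); im=vision.camera("top")
cv2.imwrite("pics/t2.png",cv2.resize(im[140:310,250:460,::-1],None,fx=3.5,fy=3.5))
E
```

```text
time: 3.65
ee_pos: [0.4161, -0.3199, 0.2132]
tcp_rot: [-89.9, -0.1, -74.9]
wrist_force: [-0.7, 0.1, -1.4]
opening: 0.0472
time: 3.95
ee_pos: [0.4154, -0.3194, 0.2093]
tcp_rot: [-90.1, 0.1, -74.9]
wrist_force: [-0.2, -0.0, -2.9]
opening: 0.0477
[-3.01094024e-01  1.69370672e-04  2.52343628e-01] [ 0.41540242 -0.31937964  0.20933887] 0.04768723453567663
```

View pics/w2.png

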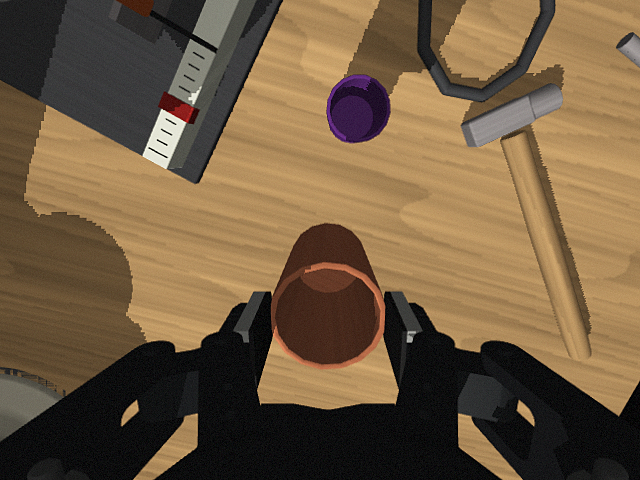

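The copper pot hangs upright and centred between the pads, its rim at about (328,315). I'll carry it to the tray.

```bash
python3 -m crank '-0.012 0 0.01 0 0 0;-0.032 0 0.027 0 0 0;-0.054 0 0.045 0 0 0;-0.078 0 0.065 0 0 0;-0.102 0 0.085 0 0 0;-0.126 0 0.105 0 0 0;-0.15 0 0.126 0 0 0;-0.174 0 0.146 0 0 0'
python3 -m crank '-0.024 0 0.02 0 0 0;-0.048 0 0.04 0 0 0;-0.07 0 0.06 0 0 0;-0.092 0 0.078 0 0 0;-0.11 0 0.092 0 0 0;-0.122 0 0.102 0 0 0;-0.127 0 0.106 0 0 0;-0.127 0 0.106 0 0 0'
python3 -m crank '0 0 0 0 0 0;0 0 0 0 0 0;0 0 0 0 0 0'
python3 - <<'E'
from h import *
from scipy.spatial.transform import Rotation as Ro
c=vision.get_calibration("wrist"); np.save("w3.npy",c,allow_pickle=True)
im=vision.camera("wrist"); cv2.imwrite("pics/w3.png",im[:,:,::-1])
print(proj(c,[[.5805,.0371,.03],[.542,-.1277,.135]]))
o=bot.get_obs();print(o['ee_pos'],o['opening'],o['wrist_force'])
E
```

```text
time: 4.85
ee_pos: [0.5117, -0.1115, 0.2103]
tcp_rot: [-90.0, 0.0, -74.9]
wrist_force: [-0.2, -1.2, -1.0]
opening: 0.0475
time: 5.65
ee_pos: [0.5805, 0.0372, 0.2103]
tcp_rot: [-90.0, 0.0, -74.8]
wrist_force: [0.5, -0.8, -2.5]
opening: 0.048
time: 5.95
ee_pos: [0.5804, 0.0359, 0.2108]
tcp_rot: [-90.0, -0.0, -74.9]
wrist_force: [-0.1, 0.5, -2.0]
opening: 0.0478
[[326.98520332 218.9841511 ]
 [519.59954372 346.29928094]]
[0.58039067 0.03598365 0.21077229] 0.047553662081313446 [ 0.52543597  0.33613872 -2.71537071]
```

View pics/w3.png

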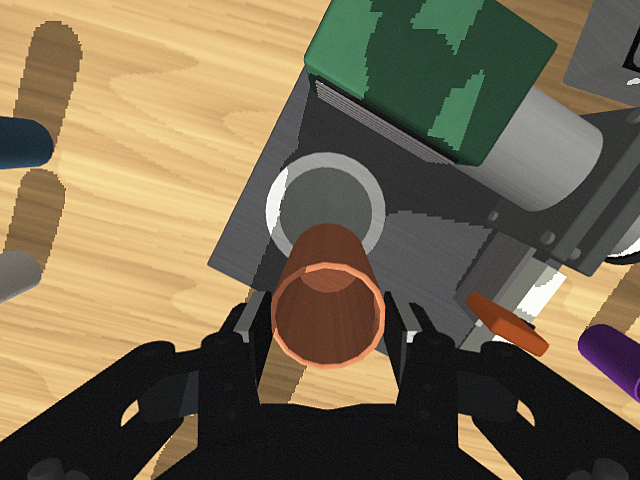

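The tray centre appears at about (326,212) against a prediction of (327,219), so I'll shift a few mm in +z. Then I'll lower the pot slowly.

```bash
python3 -m crank '0 0.01 0.004 0 0 0;0 0.03 0.005 0 0 0;0 0.05 0.005 0 0 0;0 0.07 0.005 0 0 0;0 0.09 0.005 0 0 0;0 0.105 0.005 0 0 0;0 0.115 0.005 0 0 0;0 0.12 0.005 0 0 0'
python3 -m crank '0 0.002 0 0 0 0;0 0.004 0 0 0 0;0 0.005 0 0 0 0;0 0.006 0 0 0 0;0 0.007 0 0 0 0;0 0.008 0 0 0 0;0 0.008 0 0 0 0'
python3 -m crank '0 0.001 0 0 0 0;0 0.002 0 0 0 0;0 0.002 0 0 0 0;0 0.002 0 0 0 0'
```

```text
time: 6.8
ee_pos: [0.5851, 0.0379, 0.0895]
tcp_rot: [-90.1, 0.0, -74.9]
wrist_force: [0.8, -0.2, -2.7]
opening: 0.0474
time: 7.5
ee_pos: [0.5853, 0.0379, 0.0825]
tcp_rot: [-90.0, 0.0, -74.9]
wrist_force: [0.3, -0.4, -1.7]
opening: 0.0475
time: 7.9
ee_pos: [0.586, 0.038, 0.0824]
tcp_rot: [-89.9, -0.0, -74.9]
wrist_force: [-1.8, -0.1, 9.1]
opening: 0.0476
```

```bash
python3 -m crank '0 -0.001 0 0 0 0;0 -0.001 0 0 0 0;0 -0.001 0 0 0 0;0 -0.001 0 0 0 0;0 -0.001 0 0 0 0;0 -0.001 0 0 0 0;0 -0.001 0 0 0 0;0 -0.001 0 0 0 0' -1
python3 -m crank '0 -0.01 0 0 0 0;0 -0.03 0 0 0 0;0 -0.055 0 0 0 0;0 -0.08 0 0 0 0;0 -0.105 0 0 0 0;0 -0.13 0 0 0 0;0 -0.14 0 0 0 0;0 -0.14 0 0 0 0'
python3 - <<'E'
from h import *
c=vision.get_calibration("wrist"); np.save("w4.npy",c,allow_pickle=True)
im=vision.camera("wrist"); cv2.imwrite("pics/w4.png",im[:,:,::-1])
print(proj(c,[[.5845,.038,.115],[.542,-.1277,.135]]))
o=bot.get_obs();print(o['ee_pos'],o['opening'],o['wrist_force'])
E
```

```text
time: 8.7
ee_pos: [0.5853, 0.0379, 0.0815]
tcp_rot: [-90.0, 0.0, -74.9]
wrist_force: [0.2, 0.3, -0.2]
opening: 0.0855
time: 9.5
ee_pos: [0.586, 0.038, 0.2232]
tcp_rot: [-89.8, -0.0, -74.9]
wrist_force: [1.0, 0.9, -0.7]
opening: 0.0853
[[327.77849265 238.58185104]
 [511.16875774 345.24039807]]
[0.58559605 0.03796711 0.22167375] 0.08564868251767159 [ 0.04344213  0.20336608 -0.40676527]
```

View pics/w4.png

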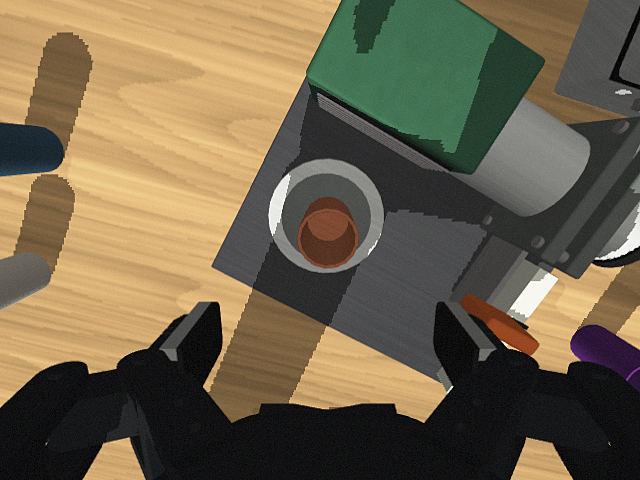

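The pot stands upright on the tray, with its rim at (328,237) inside the tray ring. The orange handle is near (500,325). Next I'll go above the handle and turn so the jaws close along station x.

```bash
python3 -m crank '0.019 0 -0.011 0 -0.134 0;0.037 0 -0.022 0 -0.268 0;0.056 0 -0.032 0 -0.402 0;0.075 0 -0.043 0 -0.536 0;0.093 0 -0.053 0 -0.67 0;0.112 0 -0.064 0 -0.804 0;0.13 0 -0.075 0 -0.938 0;0.149 0 -0.085 0 -1.072 0' 0
python3 -m crank '0 0 0 0 0 0;0 0 0 0 0 0;0 0 0 0 0 0;0 0 0 0 0 0'
python3 - <<'E'
from h import *
c=vision.get_calibration("wrist"); np.save("w5.npy",c,allow_pickle=True)
im=vision.camera("wrist"); cv2.imwrite("pics/w5.png",im[:,:,::-1])
print(proj(c,[[.542,-.1277,.135],[.477,-.169,.053]]))
o=bot.get_obs();print(o['ee_pos'],o['opening'],o['q'])
E
```

```text
time: 10.35
ee_pos: [0.5413, -0.1287, 0.2199]
tcp_rot: [-90.0, 0.1, -13.1]
wrist_force: [0.9, -0.3, 1.3]
opening: 0.0425
time: 10.75
ee_pos: [0.5422, -0.1273, 0.2212]
tcp_rot: [-90.0, 0.0, -13.5]
wrist_force: [-0.4, -0.2, -0.4]
opening: 0.0428
[[327.57498561 244.82087115]
 [274.14964702 277.05867174]]
[ 0.54229515 -0.12734492  0.22136896] 0.04271376762113679 [-1.32175081e+01  6.36734707e+00  1.33453167e+01  9.69924783e+01
  4.32624409e-03  9.02568671e+01]
```

View pics/w5.png

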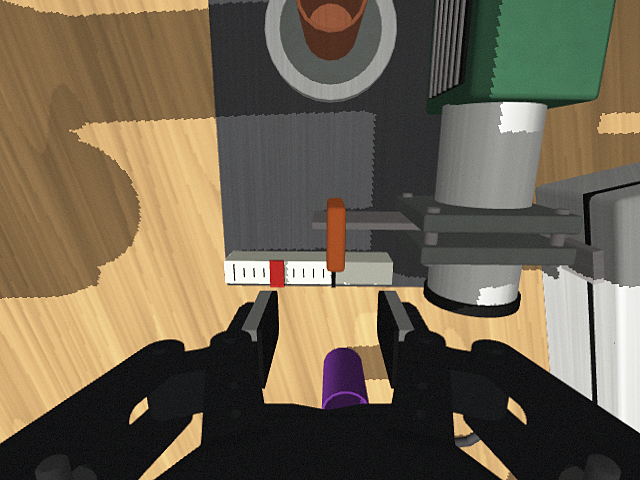

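The handle's top strip spans x 328–345 and y about 205–271. The black pointer is at (333,280), the red mark at (277,273), and the copper pot still stands on the tray.

```bash
python3 - <<'E'
from h import *
from scipy.spatial.transform import Rotation as Ro
c=np.load("w5.npy",allow_pickle=True).item(); o=bot.get_obs(); r=Ro.from_euler('xyz',o['tcp_rot'],degrees=True)
R=cv2.Rodrigues(c['rvec'])[0]; cc=-R.T@c['tvec']
for n,u,z in [("top-y L,R",[(328,271),(345,271)],.135),("ptr",[(333,280)],.059),("mark L,R",[(270,261),(284,261),(270,287),(285,287)],.053),("scale",[(225,286),(392,284)],.05)]:
    p=toplane(c,u,z); print(n,p.round(4),"tool",r.inv().apply(p-o['ee_pos']).round(4))
# handle box projections for shifted hypothesis
ex=np.array([np.cos(np.radians(-13.5)),np.sin(np.radians(-13.5)),0]);ey=np.array([-ex[1],ex[0],0])
h=np.array([.542,-.1277,.135])+.006*ex
for t in(.135,.080): print(proj(c,[h+a*ex+b*ey+[0,0,t-.135] for a,b in((-.007,.025),(.007,.025),(-.007,-.025),(.007,-.025))]).round(0).tolist())
E
```

```text
top-y L,R [[ 0.5375 -0.1477  0.135 ]
 [ 0.55   -0.1507  0.135 ]] tool [[ 0.0001  0.0864 -0.0209]
 [ 0.013   0.0864 -0.0209]]
ptr [[ 0.5341 -0.1836  0.059 ]] tool [[ 0.0052  0.1624 -0.0566]]
mark L,R [[ 0.4776 -0.1518  0.053 ]
 [ 0.4911 -0.155   0.053 ]
 [ 0.47   -0.1783  0.053 ]
 [ 0.4848 -0.1818  0.053 ]] tool [[-0.0572  0.1684 -0.0388]
 [-0.0433  0.1684 -0.0388]
 [-0.0584  0.1684 -0.0664]
 [-0.0432  0.1684 -0.0664]]
scale [[ 0.4248 -0.1676  0.05  ]
 [ 0.5909 -0.2052  0.05  ]] tool [[-0.1048  0.1714 -0.0665]
 [ 0.0655  0.1713 -0.0644]]
[[326.0, 211.0], [346.0, 211.0], [326.0, 277.0], [345.0, 277.0]]
[[326.0, 201.0], [342.0, 201.0], [326.0, 256.0], [342.0, 256.0]]
```

```bash
python3 -m crank '0.006 0.015 0.003 0 0 0;0.006 0.035 0.003 0 0 0;0.006 0.055 0.003 0 0 0;0.006 0.075 0.003 0 0 0;0.006 0.095 0.003 0 0 0;0.006 0.11 0.003 0 0 0;0.006 0.119 0.003 0 0 0;0.006 0.119 0.003 0 0 0' 0
python3 -m crank '0 0 0 0 0 0;0 0 0 0 0 0;0 0 0 0 0 0;0 0 0 0 0 0;0 0 0 0 0 0;0 0 0 0 0 0;0 0 0 0 0 0;0 0 0 0 0 0' 1 50
python3 -m crank '-0.002 0 0 0 0 0;-0.004 0 0 0 0 0;-0.008 0 0 0 0 0;-0.012 0 0 0 0 0;-0.016 0 0 0 0 0;-0.02 0 0 0 0 0;-0.02 0 0 0 0 0;-0.02 0 0 0 0 0'
```

```text
time: 11.6
ee_pos: [0.5482, -0.1262, 0.1011]
tcp_rot: [-90.0, 0.1, -13.5]
wrist_force: [0.3, -0.1, -0.1]
opening: 0.0427
time: 12.4
ee_pos: [0.5487, -0.1265, 0.1038]
tcp_rot: [-90.0, -0.1, -13.5]
wrist_force: [-4.9, 1.9, 6.9]
opening: 0.0123
time: 13.2
ee_pos: [0.5308, -0.1221, 0.1038]
tcp_rot: [-90.0, -0.2, -13.5]
wrist_force: [5.8, -0.0, 5.0]
opening: 0.0118
```

```bash
python3 -m crank '-0.004 0 0 0 0 0;-0.009 0 0 0 0 0;-0.014 0 0 0 0 0;-0.019 0 0 0 0 0;-0.024 0 0 0 0 0;-0.028 0 0 0 0 0;-0.031 0 0 0 0 0;-0.032 0 0 0 0 0'
python3 -m crank '0 0 0 0 0 0;0 0 0 0 0 0;0 0 0 0 0 0'
python3 - <<'E'
from h import *
c=vision.get_calibration("wrist"); np.save("w6.npy",c,allow_pickle=True)
im=vision.camera("wrist"); cv2.imwrite("pics/w6.png",im[:,:,::-1])
o=bot.get_obs();print(o['ee_pos'],o['opening'])
E
```

```text
time: 14.0
ee_pos: [0.5004, -0.1145, 0.1038]
tcp_rot: [-89.9, -0.3, -13.5]
wrist_force: [10.8, 0.7, 1.0]
opening: 0.0122
time: 14.3
ee_pos: [0.5005, -0.1145, 0.1038]
tcp_rot: [-89.9, -0.3, -13.5]
wrist_force: [10.2, 0.7, 1.7]
opening: 0.012
[ 0.50050076 -0.1145167   0.10384264] 0.011916068945263729
```

View pics/w6.png

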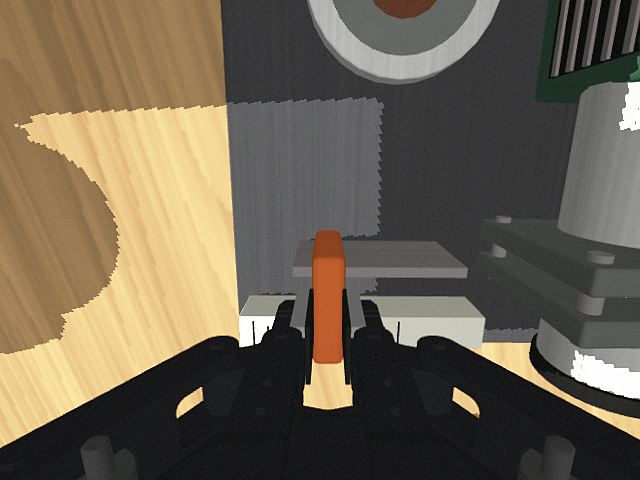

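The handle is gripped with the plate between the pads at about (328,300), but the gripper hides the pointer. Odometry says 6 to 7 mm remain, so I'll move that and check with the other cameras.

```bash
python3 -m crank '-0.002 0 0 0 0 0;-0.004 0 0 0 0 0;-0.006 0 0 0 0 0;-0.0065 0 0 0 0 0;-0.0065 0 0 0 0 0;-0.0065 0 0 0 0 0;-0.0065 0 0 0 0 0'
python3 - <<'E'
from h import *
o=bot.get_obs();print(o['ee_pos'],o['opening'], "stn x",o['ee_pos'][0]*.9724-o['ee_pos'][1]*.2334)
a=vision.camera("top")[200:290,320:420,::-1]; b=vision.camera("scene")[190:290,200:320,::-1]
a=cv2.resize(a,(500,450),interpolation=cv2.INTER_CUBIC); b=cv2.resize(b,(540,450),interpolation=cv2.INTER_CUBIC)
cv2.imwrite("pics/c7.png",cv2.resize(np.hstack([a,b]),(800,346)))
E
```

```text
time: 15.05
ee_pos: [0.4943, -0.113, 0.1038]
tcp_rot: [-89.9, -0.3, -13.5]
wrist_force: [9.8, 0.8, 1.7]
opening: 0.0124
[ 0.49432181 -0.11297838  0.1038436 ] 0.012435498292151048 stn x 0.507047680800325
```

View pics/c7.png

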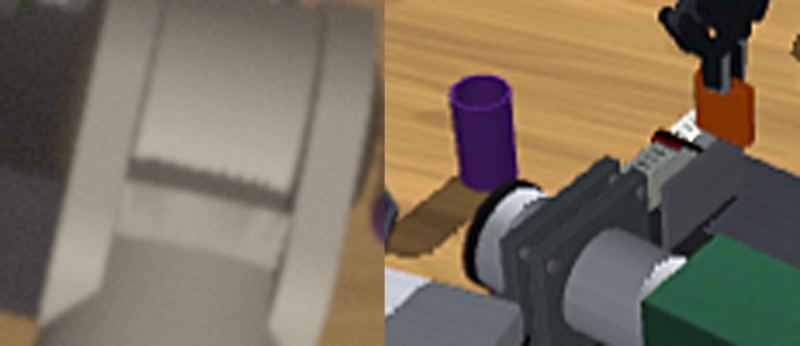

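The top view is blocked by the arm. The scene view shows the black pointer at the red mark, around (675,140) in the crop. I'll zoom in to check, allowing for parallax.

```bash
python3 - <<'E'
from h import *
im=vision.camera("scene"); c=vision.get_calibration("scene")
x0,y0,s=274,212,16
cv2.imwrite("pics/c8.png",cv2.resize(im[y0:y0+30,x0:x0+40,::-1],None,fx=s,fy=s,interpolation=cv2.INTER_NEAREST))
ex=np.array([np.cos(np.radians(-13.5)),np.sin(np.radians(-13.5)),0]);ey=np.array([-ex[1],ex[0],0])
m=np.array([.4809,-.1667,.053])
for k in(-.007,0,.007):
    print("mark edge",k,[((p-[x0,y0]+.5)*s).round(0).tolist() for p in proj(c,[m+k*ex-.013*ey,m+k*ex+.013*ey])])
for k in(-.007,0,.007):
    q=m+k*ex+[0,0,.006]; print("ptr at mark",k,[((p-[x0,y0]+.5)*s).round(0).tolist() for p in proj(c,[q-.013*ey,q+.013*ey])])
E
```

```text
mark edge -0.007 [[108.0, 247.0], [227.0, 297.0]]
mark edge 0 [[84.0, 267.0], [204.0, 317.0]]
mark edge 0.007 [[59.0, 287.0], [180.0, 338.0]]
ptr at mark -0.007 [[107.0, 219.0], [227.0, 270.0]]
ptr at mark 0 [[82.0, 239.0], [203.0, 290.0]]
ptr at mark 0.007 [[58.0, 259.0], [179.0, 310.0]]
```

View pics/c8.png

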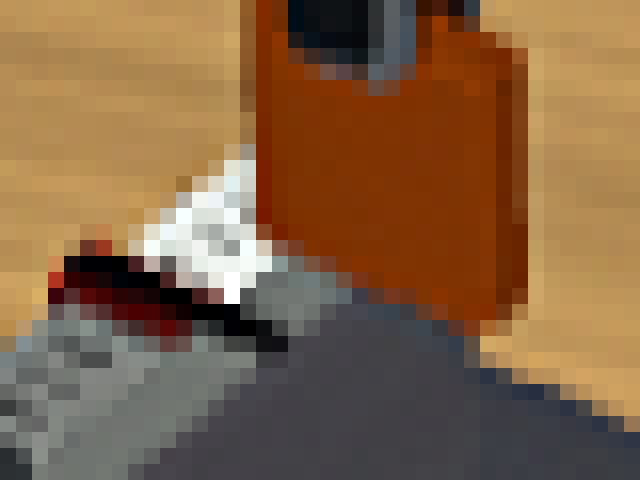

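The zoom shows the pointer bar running from (75,263) to (280,345), over the near part of the red band. The wrist estimate puts it about 0.5 mm from centre, while the scene view suggests about +5 mm. I'll move 3 mm further out and settle it numerically, by comparing a rendered pointer and mark with averaged scene frames.

```bash
python3 -m crank '-0.0015 0 0 0 0 0;-0.003 0 0 0 0 0;-0.003 0 0 0 0 0;-0.003 0 0 0 0 0;-0.003 0 0 0 0 0'
python3 - <<'E'
from h import *
c=vision.get_calibration("scene")
im=np.mean([vision.camera("scene").astype(float) for _ in range(6)],0); np.save("sc.npy",im)
o=bot.get_obs(); print(o['ee_pos'],"stn x",o['ee_pos'][0]*.9724-o['ee_pos'][1]*.2334,o['wrist_force'])
ex=np.array([np.cos(np.radians(-13.5)),np.sin(np.radians(-13.5)),0]);ey=np.array([-ex[1],ex[0],0])
m=np.array([.4809,-.1667,.053]); c6=np.load("w6.npy",allow_pickle=True).item()
print("handle in w6: stn x", [float(p@ex) for p in toplane(c6,[(313,358),(345,358)],.135)])
t=np.arange(-.020,.0201,.002)
acc=np.zeros((len(t),3))
for b in(-.009,-.006,-.003,0,.003,.006):
    uv=proj(c,[m+k*ex+b*ey for k in t]).astype(np.float32)
    acc+=cv2.remap(im.astype(np.float32),uv[:,:1],uv[:,1:],cv2.INTER_CUBIC)[:,0]/6
for k,v in zip(t,acc): print(round(k*1e3),v.round(0),round(v[0]-v[1]))
E
```

```text
time: 15.7
ee_pos: [0.4914, -0.1122, 0.1038]
tcp_rot: [-89.9, -0.3, -13.4]
wrist_force: [11.4, 1.7, 1.5]
opening: 0.012
[ 0.49146924 -0.11226135  0.10383461] stn x 0.5041064934062119 [11.50549728  0.39413286  1.62939195]
handle in w6: stn x [0.506616725562402, 0.5206174984141749]
-20 [194. 198. 194.] -4
-18 [208. 211. 206.] -3
-16 [235. 238. 233.] -3
-14 [244. 248. 241.] -4
-12 [221. 224. 216.] -3
-10 [158. 160. 152.] -2
-8 [79. 80. 74.] -1
-6 [18. 20. 18.] -2
-4 [-1. -2. -1.] 1
-2 [17. -1.  2.] 18
0 [50.  6.  6.] 45
2 [74.  5.  4.] 70
4 [81.  0. -1.] 81
6 [75.  6.  6.] 68
8 [76. 34. 33.] 42
10 [89. 72. 71.] 17
12 [108. 107. 107.] 0
14 [124. 129. 126.] -6
16 [121. 126. 121.] -5
18 [106. 109. 105.] -4
20 [ 98. 100.  97.] -2
```

```bash
python3 -m crank '0 0 0 0 0 0;0 0 0 0 0 0;0 0 0 0 0 0;0 0 0 0 0 0;0 0 0 0 0 0;0 0 0 0 0 0'
python3 - <<'E'
from h import *
im=vision.camera("scene"); cv2.imwrite("pics/c9.png",cv2.resize(im[170:350,170:410,::-1],None,fx=3,fy=3,interpolation=cv2.INTER_CUBIC))
E
```

```text
time: 16.6
ee_pos: [0.4915, -0.1123, 0.1038]
tcp_rot: [-89.9, -0.3, -13.4]
wrist_force: [10.4, 0.5, 1.3]
opening: 0.0121
```

View pics/c9.png

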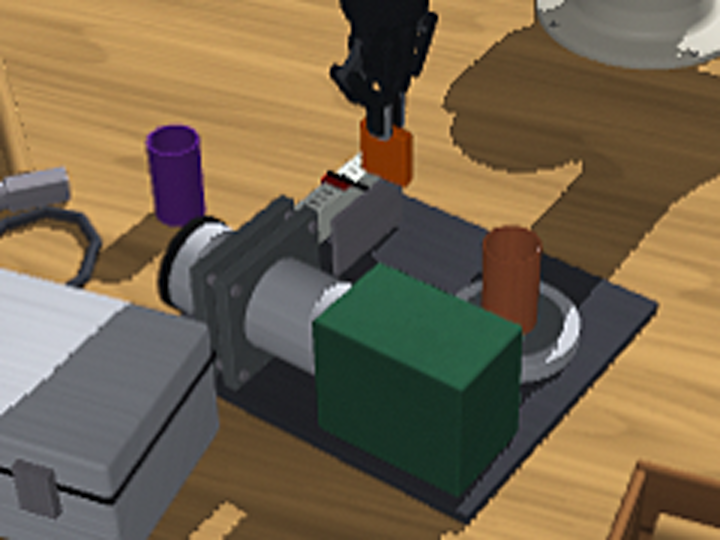

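The pot stands upright on the tray at about (512,285), and the gripper holds the handle with the pointer at the red mark, about (345,180). I'm handing in.

```bash
python3 -c "
from workcell import bot
print(bot.job_done())"
```

```text
the job is handed in; nothing more can be done
None
```

I set the copper pot down upright near the centre of the tray. Then I gripped the orange handle and pulled the damper out about 59 mm, and handed in at about 16.7 s while still holding it.

- **Pot:** the last picture shows it standing upright on the tray with the gripper clear of it.
- **Grip:** the arm was still, and the wrist felt about 10 N of spring pull. I set the grip to 50 N.
- **Pointer position:** my two estimates disagree. The wrist view plus the distance pulled put the pointer about 2.5 mm past the middle of the red mark. The scene camera put it about 3 mm short. I stopped between the two, and both are inside the 7 mm limit.
- **Checks not possible:** the arm blocked the top camera's view of the pointer, and the gripper hid it from the wrist camera while holding the handle.
- **Other items:** I never touched the other pots, the tools or the horseshoe, but I did not measure them again at the end.

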